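Put the power attenuators back in their cases

TASK

The measurement is finished: put the four power attenuators (black finned blocks with a connector at both ends) away, one after another, each in the open case whose nest has its size, so that it lies flat on the floor of the nest, base down. Set them down, do not drop them, and leave the one-connector dummy load and the directional coupler where they are.

Things in the scene. Friction and masses are not known exactly. Their poses are not given: they have to be found in the camera images.
- att_smallest: smallest of four power attenuators, loose, 90 g: black block 34 (x) x 28 (y) x 28 mm high, lengthwise fins on top, flat base down; steel connectors at BOTH ends at half height: nut 20 across, 21 long at -x, barrel 17 across, 16 long at +x. Grip from above across its 28 width, fingertips at least 13 mm above its base to clear the case's rim. Origin: centre of the block's underside.
- att_second: second smallest of four power attenuators, loose, 160 g: black block 56 (x) x 34 (y) x 32 mm high, lengthwise fins on top, flat base down; steel connectors at BOTH ends at half height: nut 20 across, 21 long at -x, barrel 17 across, 16 long at +x. Grip from above across its 34 width, fingertips at least 15 mm above its base to clear the case's rim. Origin: centre of the block's underside.
- att_third: second largest of four power attenuators, loose, 280 g: black block 80 (x) x 42 (y) x 38 mm high, lengthwise fins on top, flat base down; steel connectors at BOTH ends at half height: nut 20 across, 21 long at -x, barrel 17 across, 16 long at +x. Grip from above across its 42 width, fingertips at least 17 mm above its base to clear the case's rim. Origin: centre of the block's underside.
- att_largest: largest of four power attenuators, loose, 480 g: black block 106 (x) x 50 (y) x 46 mm high, lengthwise fins on top, flat base down; steel connectors at BOTH ends at half height: nut 20 across, 21 long at -x, barrel 17 across, 16 long at +x. Grip from above across its 50 width, fingertips at least 20 mm above its base to clear the case's rim. Origin: centre of the block's underside.
- case_smallest: fixed case of the smallest attenuator: open grey tray, darker grey floor 3 thick, outside 100 (x) x 54 (y), rim 13 mm high. Nest in the attenuator's outline: pocket 48 x 42 for the block (7 mm play all round), at each end a connector channel 34 wide, 21 long. Home: attenuator's x along the case's x, either way round, origins in line. Origin: centre of underside, on the bench.
- case_second: fixed case of the second smallest attenuator: open grey tray, darker grey floor 3 thick, outside 122 (x) x 60 (y), rim 15 mm high. Nest in the attenuator's outline: pocket 70 x 48 for the block (7 mm play all round), at each end a connector channel 34 wide, 21 long. Home: attenuator's x along the case's x, either way round, origins in line. Origin: centre of underside, on the bench.
- case_third: fixed case of the second largest attenuator: open grey tray, darker grey floor 3 thick, outside 146 (x) x 68 (y), rim 17 mm high. Nest in the attenuator's outline: pocket 94 x 56 for the block (7 mm play all round), at each end a connector channel 34 wide, 21 long. Home: attenuator's x along the case's x, either way round, origins in line. Origin: centre of underside, on the bench.
- case_largest: fixed case of the largest attenuator: open grey tray, darker grey floor 3 thick, outside 172 (x) x 76 (y), rim 20 mm high. Nest in the attenuator's outline: pocket 120 x 64 for the block (7 mm play all round), at each end a connector channel 34 wide, 21 long. Home: attenuator's x along the case's x, either way round, origins in line. Origin: centre of underside, on the bench.
- dummy_load: one-port dummy load, loose, NOT an attenuator: stubby black finned block 64 (x) x 52 (y) x 40 mm high with crosswise fins and a connector (nut, 21 long) at its -x end only. Stays where it is. Origin: centre of the block's underside.
- coupler: directional coupler, loose: slim plain aluminium bar 120 (x) x 22 (y) x 24 mm high without fins, connector barrels standing out 16 at both ends and a small brass one on its +y side. Stays where it is. Origin: centre of the bar's underside.
Mind the look-alikes: they are no part of the job. Leave any orange or pink look-alike of the att_third alone.

How it is judged (in metres and radians):
At the end, for the whole second after the job is handed in: Each attenuator lies in its own case, base down within 0.12 rad, lengthwise within 0.3 rad either way round, its origin within 14 mm horizontally of the case's origin and less than 7 mm above it, at rest; dummy load and coupler within 20 mm of their starts (horizontal distance between att_smallest and case_smallest below 0.014 m and z of att_smallest in the frame of case_smallest below 0.007 m and angle between each of att_smallest, att_second, att_third, att_largest's own z axis and vertical below 0.12 rad and angle between the x axis of att_smallest and the x axis of case_smallest, either way round below 0.3 rad and linear speed of each of att_smallest, att_second, att_third, att_largest below 0.02 m/s and horizontal distance between att_second and case_second below 0.014 m and z of att_second in the frame of case_second below 0.007 m and angle between the x axis of att_second and the x axis of case_second, either way round below 0.3 rad and horizontal distance between att_third and case_third below 0.014 m and z of att_third in the frame of case_third below 0.007 m and angle between the x axis of att_third and the x axis of case_third, either way round below 0.3 rad and horizontal distance between att_largest and case_largest below 0.014 m and z of att_largest in the frame of case_largest below 0.007 m and angle between the x axis of att_largest and the x axis of case_largest, either way round below 0.3 rad and distance of each of dummy_load, coupler from where it was at the start of the episode below 0.02 m); the robot touches nothing.
It fails at once if an attenuator is dropped (falls faster than 0.6 m/s, that is from about 18 mm) ((linear speed of att_smallest above 0.6 m/s and contact force between att_smallest and the fingers below 0.05 N) or (linear speed of att_second above 0.6 m/s and contact force between att_second and the fingers below 0.05 N) or (linear speed of att_third above 0.6 m/s and contact force between att_third and the fingers below 0.05 N) or (linear speed of att_largest above 0.6 m/s and contact force between att_largest and the fingers below 0.05 N)).
It fails at once if the dummy load is shifted by more than 20 mm (distance of dummy_load from where it was at the start of the episode above 0.02 m).
It fails at once if the directional coupler is shifted by more than 20 mm (distance of coupler from where it was at the start of the episode above 0.02 m).
It also fails if it takes over 109 s, if anything falls off the work surface, if the arm or the gripper's body presses on something with over 40 N, if the wrist force passes 120 N, or if a joint passes its speed limit or range.

ROBOT

A 6-joint arm with a two-finger parallel gripper is mounted at the origin on the work surface. World frame = base frame: x ahead of the robot, y to its left, z up, the work surface at z = 0. Lengths are in mm, angles in rad, forces in N, time in s.
With the tool pointing down it reaches from about 350 to 975 mm from the base axis. Payload 7.1 kg.
Tool frame: the origin (TCP) lies at the very end of the fingers, on their centre line; the grasp point (between the pads) lies 19 mm behind it; x points along the fingers, y is the direction in which the jaws open and shut, and the axes are right-handed (so a half turn about x gives the same grasp; the last joint's range is limited). The gripper opens to 88 mm and grips with 3 to 60 N. Pads are 20 mm wide; open, the fingers measure 115 mm over their backs; the gripper's body (75 mm by 178 mm) begins 61 mm behind the grasp point.
Start: joints at [1.198, 0.423, 1.63, -0, 1.089, -0.019], TCP at [216.508, 586.284, 199.075] pointing down, gripper open.
Joint ranges: [-3, 3], [-0.9, 2.11], [0.09, 2.58], [-1.31, 4.45], [0.11, 2.69], [-2.54, 2.54]. Speed limits (rad/s): [2.39, 2.39, 3.01, 3.14, 3.14, 3.14].

INTERFACE

Orientations are given as a rotation vector (axis times angle).
In Python, from workcell import ctrl gives the robot as it stands. The module is installed in compiled form; this text tells all that it offers.
- The arm moves only by the tool carry_out, never from a script. Its argument "commands" is a list of rows, each a list of 6 numbers: the shift along the tool's x, y, z in m, then the turn, a rotation vector about the tool's x, y, z in degrees. In form: [[tx, ty, tz, rx, ry, rz], ...]. A call has 1 to 8 rows; each row shifts and turns the pose as measured when the row begins, along the tool's axes as they then stand; what a row does not reach is not made up. A row lasts 1/8 s, in which the tool goes at most 62.5 mm and 10.7 degrees, less where a joint would pass 70% of its speed; a pose out of reach is approached as far as the arm can. A call with a gripper value outside its range is refused whole. "grip" is the closure, from 0 (fully open) to 1 (shut), set as the call begins (left out, the last holds). The fingers move at their own pace and stop on an object; the grip force is fixed at half the most. Time passes only in rows, so rows that do not move let the fingers close. It gives the time, the measured TCP pose, the force and the opening at its end, in the units of the state.
- ctrl.get_obs(): the state, without advancing time (a new reading comes with each control period).
- ctrl.get_image(name): name is "scene" or "top" or "wrist"; returns a dict with "pixels" (420x560x3 uint8, blue, green, red), "intrinsics" (3x3 intrinsics, pixels), "rvec" (rotation vector, rad) and "tvec" (3), from world to camera coordinates, as OpenCV has them. Camera axes: x right, y down, z forward; pixel columns grow to the right and rows downward; lengths in mm; the calibration is good to about 2 mm. A picture is of the moment at which its call begins. There is no depth.
- ctrl.close_job(): hands the job in, once; it reports no verdict.
The state is a dict: "t": time; "qpos": joint angles; "qvel": joint speeds; "joint_torque": joint torques, N m; "ee_pos": TCP position; "orientation": TCP orientation; "ft_force": force on the tool from outside, world axes, zero at the start; "moment": the same for the moment, N m; "width": finger opening in mm.
Only numpy, scipy, OpenCV 4.12 (cv2) and the standard library are available. Lean on these libraries where they do the work, as an engineer would, in place of code of your own. Each camera call takes 0.05 s, during which the arm holds its last target. There are 200 camera calls.

## Working session

There is one attempt and no reset: what is moved stays moved. The work goes in short steps, Python scripts to look and compute and a tool call to move; the robot and the scene stay as the last step left them, time stands still between calls to the robot, and variables do not carry over. Pictures are saved under pics/ and viewed, about 12 in all and at most 16, crops included, and the job is handed in when it is done.

Besides the shell and the picture viewer there is one more tool, called after "Call:" by a JSON object that holds its "api" and its "payload". carry_out: Moves the arm, as the interface text tells. Its arguments: {"type":"object","properties":{"commands":{"type":"array"},"grip":{"type":"number"}},"required":["commands"]}

```bash
mkdir -p pics; cat > h.py <<'E'
import numpy as np,cv2
from workcell import ctrl
def cam(n):
    im=ctrl.get_image(n); np.savez(f'{n}.npz',**im); return im
def load(n): return dict(np.load(f'{n}.npz'))
def ray(im,uv,z):
    R=cv2.Rodrigues(np.array(im['rvec'],float))[0];t=np.array(im['tvec'],float).ravel()
    p=cv2.undistortPoints(np.array(uv,float).reshape(-1,1,2),np.array(im['intrinsics']),None).reshape(-1,2)
    d=np.c_[p,np.ones(len(p))]@R; c=-R.T@t
    return c+d*((z-c[2])/d[:,2])[:,None]
def proj(im,P):
    return cv2.projectPoints(np.array(P,float).reshape(-1,1,3),np.array(im['rvec'],float),np.array(im['tvec'],float),np.array(im['intrinsics']),None)[0].reshape(-1,2)
E
python3 - <<'E'
from h import *
for n in('top','scene'):
    im=cam(n); cv2.imwrite(f'pics/{n}0.png',cv2.resize(im['pixels'],(800,600),interpolation=cv2.INTER_CUBIC))
    R=cv2.Rodrigues(im['rvec'])[0];print(n,-R.T@np.ravel(im['tvec']),im['intrinsics'][0][0]); print(R)
print(ctrl.get_obs())
E
```

```text
top [ 369.9874218   -58.51802772 1364.56008681] 531.0492340714648
[[ 1.88091684e-02 -9.99823080e-01 -1.55216182e-04]
 [-9.98815951e-01 -1.87832550e-02 -4.48763280e-02]
 [ 4.48654731e-02  9.99118807e-04 -9.98992538e-01]]
scene [1133.88366741 -303.01447095  523.63793734] 390.78690498411385
[[ 0.38583429  0.92227246 -0.0233541 ]
 [ 0.5107203  -0.23460531 -0.82711856]
 [-0.76830767  0.3072033  -0.56154204]]
{'t': 0.1, 'qpos': array([ 1.19800349e+00,  4.23789925e-01,  1.63057484e+00,  8.84358803e-08,
        1.08855997e+00, -1.89839059e-02]), 'qvel': array([-8.29965001e-05, -1.63338998e-03, -2.28641872e-03, -9.54041327e-04,
        1.71931941e-03,  1.28306370e-04]), 'joint_torque': array([ 3.67100265e-04, -5.45612741e+01, -2.74325359e+01,  6.46287203e-02,
        1.87982584e-02, -2.52894137e-05]), 'ee_pos': array([216.32844848, 585.82984496, 198.37872926]), 'orientation': array([ 0.27659795,  1.55316896, -0.2786592 ]), 'ft_force': array([-0.12104141,  0.26424564,  0.06997927]), 'moment': array([-0.02430611,  0.02441071,  0.01309853]), 'width': 87.8013174549876}
```

View pics/top0.png

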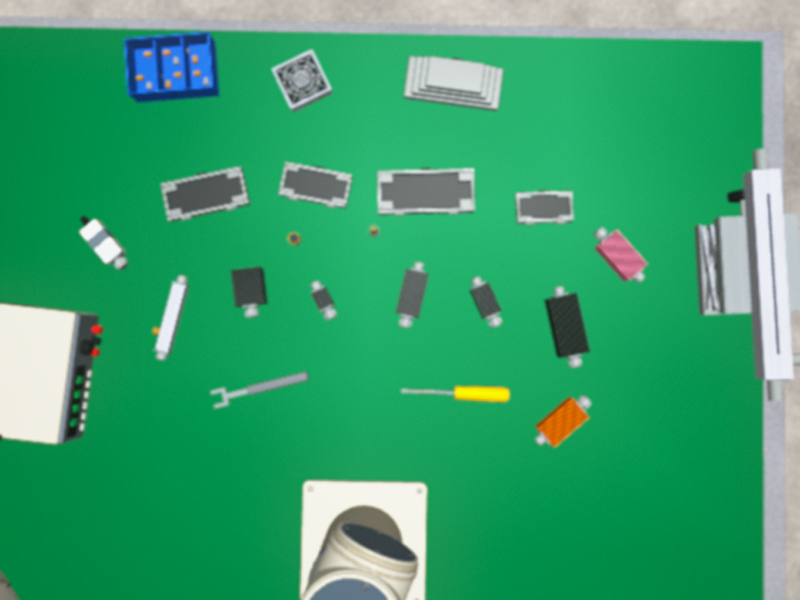

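View pics/scene0.png

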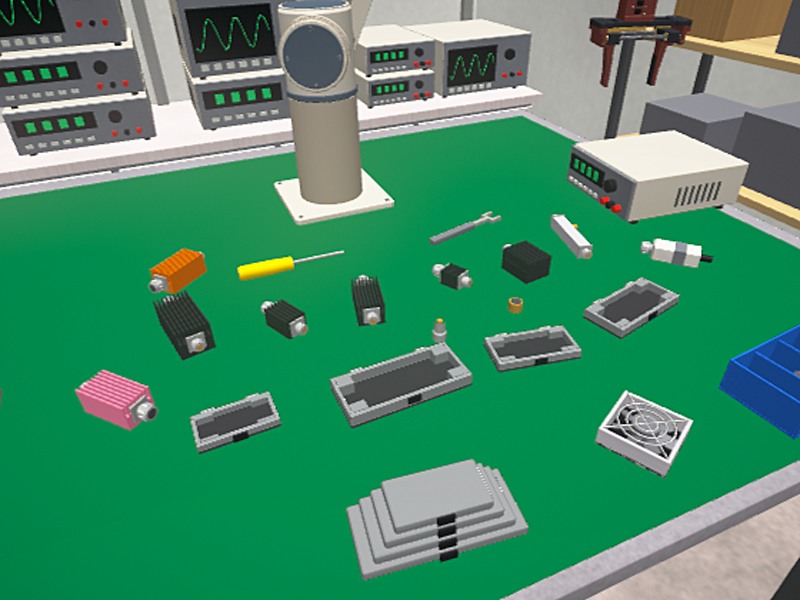

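The top view shows:
- **Attenuators:** the four black two-connector blocks are at (322,300) smallest, (486,302) second, (412,294) third and (567,325) largest.
- **Leave alone:** the dummy load (249,288) has crosswise fins and only one connector. The pink (621,255) and orange (563,421) look-alikes and the coupler (171,318) also stay put.
- **Cases:** (545,207), (315,185), (204,193) and (426,191).

I'll fit the outlines with the known sizes to confirm which is which.

```bash
cat > fit.py <<'E'
from h import *
from scipy.optimize import minimize
ATT=dict(smallest=(34,28,28),second=(56,34,32),third=(80,42,38),largest=(106,50,46))
CASE=dict(smallest=(100,54,13),second=(122,60,15),third=(146,68,17),largest=(172,76,20))
def box(x0,x1,w,z0,z1): return np.array([[x,y,z] for x in(x0,x1) for y in(-w/2,w/2) for z in(z0,z1)],float)
def parts(k,n):
    if k=='case': L,W,H=CASE[n]; return [box(-L/2,L/2,W,0,H)]
    L,W,H=ATT[n]; a=np.arange(0,2*np.pi,.4); c=lambda r:(r*np.cos(a),H/2+r*np.sin(a))
    cy=lambda x0,x1,d:np.array([[x,y,z] for x in(x0,x1) for y,z in zip(*c(d/2))])
    return [box(-L/2,L/2,W,0,H),cy(-L/2-21,-L/2,20),cy(L/2,L/2+16,17)]
S=4
def render(im,k,n,p,shape,off,z0=0):
    m=np.zeros((shape[0]*S,shape[1]*S),np.uint8);c,s=np.cos(p[2]),np.sin(p[2])
    for q in parts(k,n):
        P=q@np.array([[c,s,0],[-s,c,0],[0,0,1]])+[p[0],p[1],z0]
        h=cv2.convexHull(((proj(im,P)-off+.5)*S-.5).astype(np.float32))
        cv2.fillConvexPoly(m,np.round(h*16).astype(np.int32),255,shift=4)
    return cv2.resize(m,shape[::-1],interpolation=cv2.INTER_AREA)/255.
def fit(im,k,n,uv,yaws=None,r=60):
    u,v=int(uv[0]),int(uv[1]);off=np.array([max(u-r,0),max(v-r,0)])
    c=im['pixels'][off[1]:v+r,off[0]:u+r].astype(float)
    g=c[...,1]-np.maximum(c[...,0],c[...,2])
    M=(g<45).astype(np.uint8)
    l=cv2.connectedComponents(M)[1]; M=(l==l[v-off[1],u-off[0]]).astype(float)
    best=None;p0=ray(im,[uv],20)[0]
    ys=np.argwhere(M>0);d=cv2.minAreaRect(ys[:,::-1].astype(np.float32))
    b=cv2.boxPoints(d)+off.astype(np.float32);w=ray(im,b,15)[:,:2];e=[w[1]-w[0],w[2]-w[1]];e=max(e,key=np.linalg.norm)
    y0=np.arctan2(e[1],e[0])
    for y in ([y0,y0+np.pi] if k=='att' else [y0]):
        f=lambda x:np.abs(render(im,k,n,(x[0],x[1],x[2]/50),M.shape,off)-M).sum()
        o=minimize(f,[*w.mean(0),y*50],method='Nelder-Mead',options=dict(initial_simplex=np.array([w.mean(0).tolist()+[y*50]]*4)+np.vstack([np.zeros(3),np.eye(3)*6])))
        if best is None or o.fun<best.fun: best=o
    x=best.x; return x[0],x[1],(x[2]/50+np.pi/2)%np.pi-np.pi/2 if k=='case' else x[2]/50,best.fun/M.sum(),M.sum()
E
python3 - <<'E'
from fit import *
im=load('top');q=1/1.42857
A=dict(smallest=(322,300),second=(486,302),third=(412,294),largest=(567,325));C=dict(smallest=(545,207),second=(315,185),third=(204,193),largest=(426,191))
for k,D in(('att',A),('case',C)):
    for n,(u,v) in D.items(): 
        r=fit(im,k,n,(u*q,v*q)); print(k,n,np.round(r,3))
px=im['pixels'];sc=cv2.resize(px[170:270,150:430],None,fx=2.85,fy=2.85,interpolation=cv2.INTER_CUBIC);cv2.imwrite('pics/crop.png',sc)
o=ctrl.get_obs();print(cv2.Rodrigues(o['orientation'])[0].round(3))
E
```

```text
att smallest [4.32934e+02 8.47580e+01 4.91000e-01 9.80000e-02 2.94000e+02]
att second [ 4.35593e+02 -2.05252e+02  4.46000e-01  9.40000e-02  4.57000e+02]
att third [ 4.45014e+02 -7.45600e+01 -2.26000e-01  6.20000e-02  6.79000e+02]
att largest [ 3.94585e+02 -3.48921e+02  2.30000e-01  5.10000e-02  1.13300e+03]
case smallest [ 6.06269e+02 -3.09633e+02 -1.55200e+00  6.40000e-02  9.35000e+02]
case second [6.38422e+02 1.02606e+02 1.39300e+00 5.20000e-02 1.24000e+03]
case third [ 6.18109e+02  3.00916e+02 -1.33400e+00  4.00000e-02  1.69400e+03]
case largest [ 6.29881e+02 -9.57580e+01 -1.53100e+00  3.50000e-02  2.17200e+03]
[[-0.     0.346  0.938]
 [-0.001  0.938 -0.346]
 [-1.    -0.001 -0.   ]]
```

View pics/crop.png

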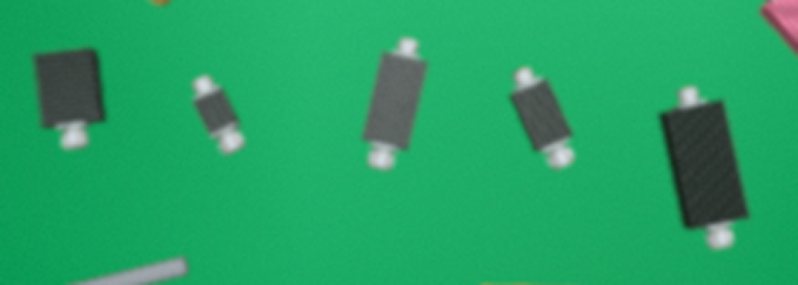

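All four candidates have connectors at both ends, and the block at crop (70,90) has one, so that is the dummy load. The silhouettes fit within 5–10 %. Next I need a move planner that prints rows.

```bash
cat > plan.py <<'E'
import sys
from h import *
from scipy.spatial.transform import Rotation as Ro
def plan(*wps):
    o=ctrl.get_obs();p=np.array(o['ee_pos']);R=Ro.from_rotvec(o['orientation'])
    print('at',p.round(1),'F',np.round(o['ft_force'],1),'w',round(o['width'],1),'t',round(o['t'],2))
    for x,y,z,phi,*vmax in wps:
        vm=vmax[0] if vmax else 55.
        c,s=np.cos(np.radians(phi)),np.sin(np.radians(phi))
        T=Ro.from_matrix(np.array([[0,0,-1],[c,s,0],[s,-c,0]]).T)
        d=np.array([x,y,z])-p;rv=(R.inv()*T).as_rotvec(degrees=True)
        n=int(max(1,np.ceil(np.linalg.norm(d)/vm),np.ceil(np.linalg.norm(rv)/10)))
        print('->',x,y,z,phi,'rows',n)
        for i in range(n):
            print([*(R.inv().apply(d/n)/1000).round(3).tolist(),*(rv/n).round(1).tolist()])
            R=R*Ro.from_rotvec(rv/n,degrees=True)
        p=np.array([x,y,z]);R=T
if __name__=='__main__': plan(*[list(map(float,a.split(','))) for a in sys.argv[1:]])
E
python3 plan.py 445,-74.6,120,77.1 445,-74.6,20,77.1,45
```

```text
at [216.3 585.8 198.4] F [-0.1  0.3  0.1] w 87.8 t 0.1
-> 445.0 -74.6 120.0 77.1 rows 13
[0.006, -0.042, 0.034, -0.6, -0.0, 0.0]
[0.006, -0.042, 0.034, -0.6, -0.0, 0.0]
[0.006, -0.042, 0.033, -0.6, -0.0, 0.0]
[0.006, -0.043, 0.033, -0.6, -0.0, 0.0]
[0.006, -0.043, 0.032, -0.6, -0.0, 0.0]
[0.006, -0.043, 0.032, -0.6, -0.0, 0.0]
[0.006, -0.044, 0.032, -0.6, -0.0, 0.0]
[0.006, -0.044, 0.031, -0.6, -0.0, 0.0]
[0.006, -0.044, 0.031, -0.6, -0.0, 0.0]
[0.006, -0.044, 0.03, -0.6, -0.0, 0.0]
[0.006, -0.045, 0.03, -0.6, -0.0, 0.0]
[0.006, -0.045, 0.029, -0.6, -0.0, 0.0]
[0.006, -0.045, 0.029, -0.6, -0.0, 0.0]
-> 445.0 -74.6 20.0 77.1 rows 3
[0.033, 0.0, 0.0, 0.0, 0.0, 0.0]
[0.033, 0.0, 0.0, 0.0, 0.0, 0.0]
[0.033, 0.0, 0.0, 0.0, 0.0, 0.0]
```

Call:
{"api": "carry_out", "payload": {"commands": [[0.006,-0.042,0.034,-0.6,0,0],[0.006,-0.042,0.034,-0.6,0,0],[0.006,-0.042,0.033,-0.6,0,0],[0.006,-0.043,0.033,-0.6,0,0],[0.006,-0.043,0.032,-0.6,0,0],[0.006,-0.043,0.032,-0.6,0,0],[0.006,-0.044,0.032,-0.6,0,0],[0.006,-0.044,0.031,-0.6,0,0]], "grip": 0}}

```text
t: 1.1
ee_pos: [360.5, 169.8, 148.0]
orientation: [0.204, 1.561, -0.204]
ft_force: [0.7, -0.4, -0.1]
width: 87.9
```

```bash
python3 plan.py 445,-74.6,120,77.1
```

```text
at [360.5 169.8 148. ] F [ 0.7 -0.4 -0.1] w 87.9 t 1.1
-> 445.0 -74.6 120.0 77.1 rows 5
[0.006, -0.043, 0.029, -0.4, 0.0, 0.0]
[0.006, -0.043, 0.029, -0.4, 0.0, 0.0]
[0.006, -0.043, 0.028, -0.4, 0.0, 0.0]
[0.006, -0.043, 0.028, -0.4, 0.0, 0.0]
[0.006, -0.044, 0.028, -0.4, 0.0, 0.0]
```

Call:
{"api": "carry_out", "payload": {"commands": [[0.006,-0.043,0.029,-0.4,0,0],[0.006,-0.043,0.029,-0.4,0,0],[0.006,-0.043,0.028,-0.4,0,0],[0.006,-0.043,0.028,-0.4,0,0],[0.006,-0.044,0.028,-0.4,0,0],[0,0,0,0,0,0]]}}

```text
t: 1.85
ee_pos: [448.2, -85.9, 117.0]
orientation: [0.179, 1.561, -0.18]
ft_force: [-0.2, 1.7, -0.1]
width: 88.0
```

```bash
python3 plan.py 445,-74.6,20,77.1,45; python3 - <<'E'
from h import *
im=cam('wrist');cv2.imwrite('pics/w1.png',im['pixels'])
from fit import parts
P=[]
p=(445,-74.6,-.226);c,s=np.cos(p[2]),np.sin(p[2])
px=im['pixels'].copy()
for q in parts('att','third'):
    u=proj(im,q@np.array([[c,s,0],[-s,c,0],[0,0,1]])+[p[0],p[1],0])
    cv2.polylines(px,[cv2.convexHull(u.astype(np.float32)).astype(int)],1,(0,0,255),1)
cv2.imwrite('pics/w1.png',px)
E
```

```text
at [448.2 -85.9 117. ] F [-0.2  1.7 -0.1] w 88.0 t 1.85
-> 445.0 -74.6 20.0 77.1 rows 3
[0.032, 0.003, -0.002, -0.1, 0.0, 0.0]
[0.032, 0.003, -0.002, -0.1, 0.0, 0.0]
[0.032, 0.003, -0.002, -0.1, 0.0, 0.0]
```

View pics/w1.png

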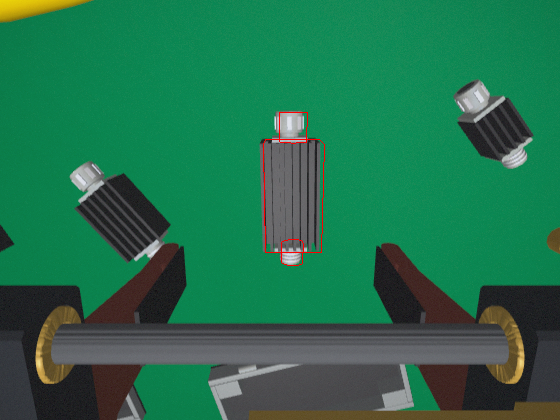

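The fit overlays the block to about 2 px in the wrist view, so I'm descending.

Call:
{"api": "carry_out", "payload": {"commands": [[0,0.01,-0.006,-0.3,0,0],[0.025,0,0,0,0,0],[0.025,0,0,0,0,0],[0.02,0,0,0,0,0],[0.012,0,0,0,0,0],[0.005,0,0,0,0,0],[0,0,0,0,0,0]]}}

```text
t: 2.78
ee_pos: [440.3, -62.9, 29.1]
orientation: [0.166, 1.564, -0.164]
ft_force: [-0.1, 0.2, 0.4]
width: 87.9
```

```bash
python3 plan.py 445,-74.6,20,77.1,45
```

```text
at [440.3 -62.9  29.1] F [-0.1  0.2  0.4] w 87.9 t 2.77
-> 445.0 -74.6 20.0 77.1 rows 1
[0.009, -0.01, 0.007, 0.8, -0.0, -0.1]
```

Call:
{"api": "carry_out", "payload": {"commands": [[0,-0.005,0.003,0.4,0,0],[0,0,0,0,0,0],[0,0,0,0,0,0]]}}

```text
t: 3.15
ee_pos: [443.5, -69.1, 30.4]
orientation: [0.172, 1.561, -0.171]
ft_force: [0.3, -0.4, 0.2]
width: 88.0
```

```bash
python3 plan.py 445,-74.6,20,77.1,45
```

```text
at [443.5 -69.1  30.4] F [ 0.3 -0.4  0.2] w 88.0 t 3.15
-> 445.0 -74.6 20.0 77.1 rows 1
[0.01, -0.005, 0.003, 0.4, 0.1, -0.1]
```

Call:
{"api": "carry_out", "payload": {"commands": [[0.004,-0.004,0.002,0.3,0,0],[0.005,0,0,0,0,0],[0.002,0,0,0,0,0],[0,0,0,0,0,0]]}}

```text
t: 3.65
ee_pos: [444.7, -74.1, 18.7]
orientation: [0.177, 1.561, -0.176]
ft_force: [-0.4, -0.2, -0.1]
width: 87.4
```

```bash
python3 plan.py 445,-74.6,20,77.1,45
```

```text
at [444.7 -74.1  18.7] F [-0.4 -0.2 -0.1] w 87.4 t 3.65
-> 445.0 -74.6 20.0 77.1 rows 1
[-0.001, -0.0, 0.0, 0.0, 0.2, -0.1]
```

Call:
{"api": "carry_out", "payload": {"commands": [[-0.001,0,0,0,0,0],[0,0,0,0,0,0],[0,0,0,0,0,0],[0,0,0,0,0,0],[0,0,0,0,0,0],[0,0,0,0,0,0]], "grip": 1}}

```text
t: 4.4
ee_pos: [444.7, -73.9, 19.9]
orientation: [0.177, 1.561, -0.175]
ft_force: [-0.7, -0.0, -0.3]
width: 31.3
```

```bash
python3 plan.py 445,-74.6,120,77.1,30 618,301,120,13.6,45
```

```text
at [444.7 -73.9  19.9] F [-0.7 -0.  -0.3] w 31.3 t 4.4
-> 445.0 -74.6 120.0 77.1 rows 4
[-0.025, -0.0, 0.0, 0.0, 0.0, -0.0]
[-0.025, -0.0, 0.0, 0.0, 0.0, -0.0]
[-0.025, -0.0, 0.0, 0.0, 0.0, -0.0]
[-0.025, -0.0, 0.0, 0.0, 0.0, -0.0]
-> 618.0 301.0 120.0 13.6 rows 10
[0.0, 0.04, 0.008, 6.4, 0.0, 0.0]
[0.0, 0.041, 0.004, 6.4, 0.0, 0.0]
[0.0, 0.041, -0.001, 6.4, 0.0, 0.0]
[0.0, 0.041, -0.005, 6.4, 0.0, 0.0]
[0.0, 0.04, -0.01, 6.4, 0.0, 0.0]
[0.0, 0.039, -0.014, 6.4, 0.0, 0.0]
[0.0, 0.037, -0.018, 6.4, 0.0, 0.0]
[0.0, 0.035, -0.022, 6.4, 0.0, 0.0]
[0.0, 0.032, -0.026, 6.4, 0.0, 0.0]
[0.0, 0.029, -0.029, 6.4, 0.0, 0.0]
```

The opening is 31 mm where 42 was expected, so I'm checking before lifting.

```bash
python3 - <<'E'
from h import *
a=cam('wrist')['pixels'];b=cam('scene')['pixels'][150:270,100:360]
b=cv2.resize(b,(800,370));a=cv2.resize(a,(306,230))
o=np.zeros((600,800,3),np.uint8);o[:370]=b;o[370:,:306]=a
cv2.imwrite('pics/c2.png',o);print(ctrl.get_obs()['width'])
E
```

```text
23.735104501854742
```

View pics/c2.png

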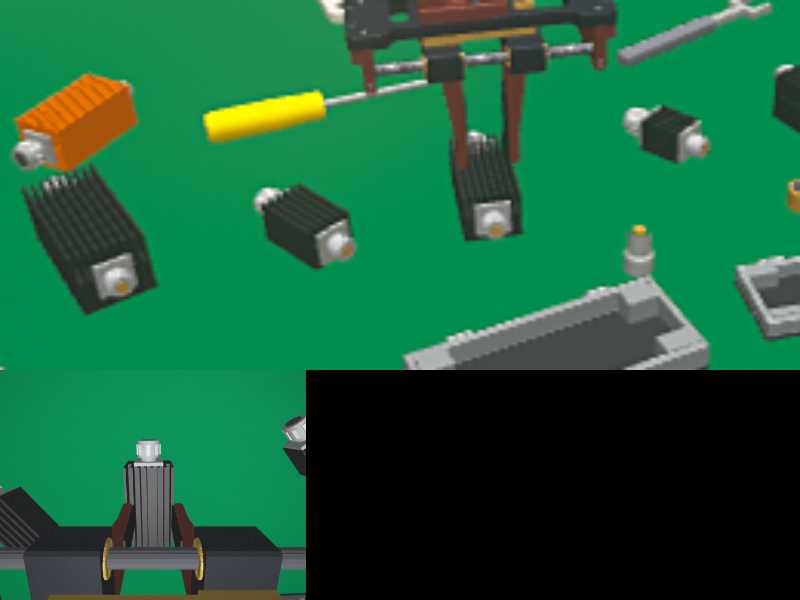

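```bash
python3 - <<'E'
from h import *
from fit import parts
im=load('scene');o=ctrl.get_obs();print(o['width'],o['ee_pos'],o['t'],o['ft_force'])
R=cv2.Rodrigues(o['orientation'])[0];p=o['ee_pos']
px=cv2.resize(im['pixels'][150:270,200:360],None,fx=5,fy=5,interpolation=cv2.INTER_CUBIC)
f=lambda P:((proj(im,P)-[200,150]+.5)*5).astype(int)
c,s=np.cos(-.226),np.sin(-.226)
for q in parts('att','third')[:1]:
    P=f(q@np.array([[c,s,0],[-s,c,0],[0,0,1]])+[445,-74.6,0])
    for i in range(8):
        for j in range(i):
            if bin(i^j).count('1')==1: cv2.line(px,tuple(map(int,P[i])),tuple(map(int,P[j])),(0,0,255),1)
for dy in(-21,-12,0,12,21):
    for u in f([p+R@[0,dy,0],p+R@[-19,dy,0]]): cv2.circle(px,tuple(map(int,u)),4,(0,255,255),-1)
cv2.imwrite('pics/c3.png',px)
E
```

```text
23.735104501854742 [444.76595791 -73.9501869   19.92027748] 4.5 [ 0.01841603 -0.32804467  0.90029107]
```

View pics/c3.png

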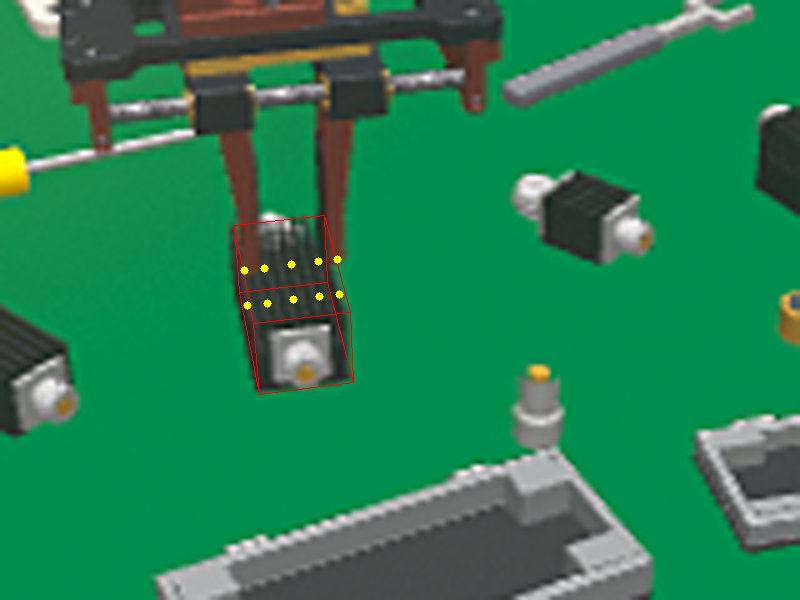

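```bash
python3 - <<'E'
from h import *
im=load('wrist');o=ctrl.get_obs()
R=cv2.Rodrigues(o['orientation'])[0];p=o['ee_pos']
px=cv2.resize(im['pixels'][120:420,140:440],None,fx=2,fy=2,interpolation=cv2.INTER_CUBIC)
for dy in(-21,-12,0,12,21):
    for u in ((proj(im,[p+R@[0,dy,0],p+R@[-19,dy,0]])-[140,120]+.5)*2).astype(int): print(dy,u);cv2.circle(px,tuple(map(int,u)),3,(0,255,255),-1)
cv2.imwrite('pics/c4.png',px)
E
```

```text
-21 [199 256]
-21 [191 285]
-12 [234 256]
-12 [229 285]
0 [280 256]
0 [279 285]
12 [325 256]
12 [330 285]
21 [360 256]
21 [368 285]
```

View pics/c4.png

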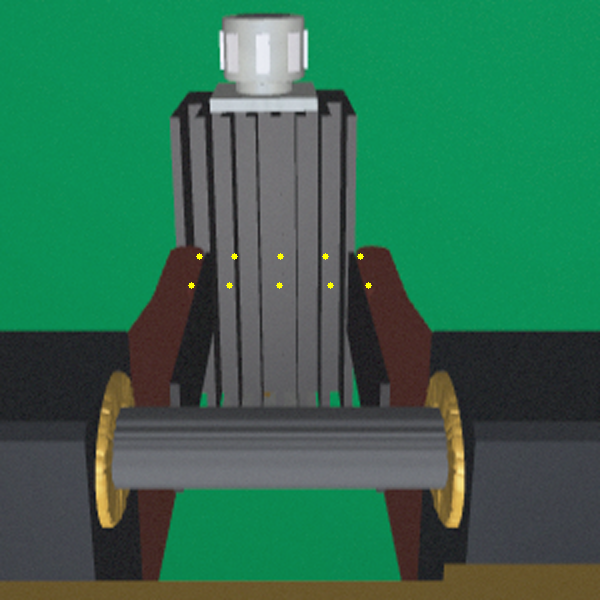

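```bash
python3 - <<'E'
from h import *
im=load('scene');q=800/560
p=np.array([216.3,585.8,198.4]);y=np.array([.346,.938,0])
for h in(0,19,38):
    print(h,[((proj(im,[p+y*d+[0,0,h]])[0]+.5)*q).round().tolist() for d in(-57,-44,44,57)])
px=cv2.imread('pics/scene0.png')[10:110,570:720];cv2.imwrite('pics/c5.png',cv2.resize(px,(750,500),interpolation=cv2.INTER_CUBIC))
E
```

```text
0 [[597.0, 98.0], [603.0, 97.0], [645.0, 96.0], [651.0, 96.0]]
19 [[599.0, 88.0], [605.0, 88.0], [647.0, 87.0], [654.0, 86.0]]
38 [[601.0, 79.0], [607.0, 78.0], [650.0, 77.0], [656.0, 77.0]]
```

View pics/c5.png

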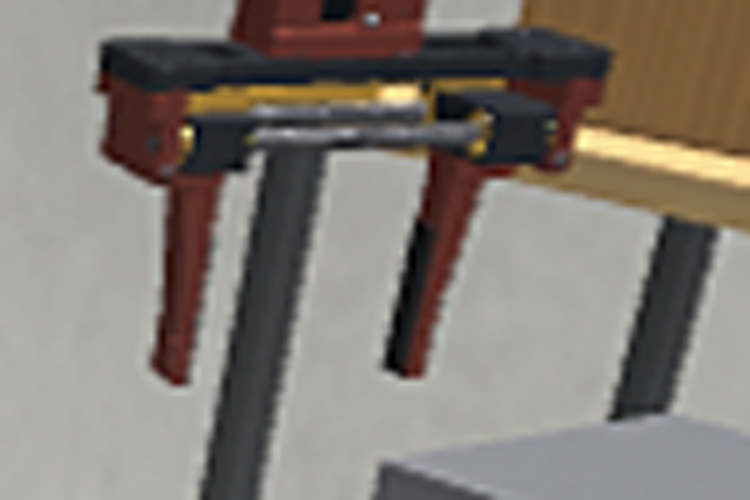

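Both views agree that the visible fingertips end about 20 mm above the reported TCP: at the start the tip was at row 86 where I predicted 97, and now it is at the z≈39 level. The fingers therefore closed just above the block. I'll open, go down a further 20 mm and check.

Call:
{"api": "carry_out", "payload": {"commands": [[-0.004,0,0,0,0,0],[0,0,0,0,0,0],[0,0,0,0,0,0],[0,0,0,0,0,0],[0,0,0,0,0,0],[0,0,0,0,0,0],[0,0,0,0,0,0]], "grip": 0}}

```text
t: 5.38
ee_pos: [444.7, -73.9, 24.2]
orientation: [0.177, 1.561, -0.175]
ft_force: [-0.5, -0.4, -1.2]
width: 87.2
```

Call:
{"api": "carry_out", "payload": {"commands": [[0,0,0,0,0,0],[0.006,0,0,0,0,0],[0.006,0,0,0,0,0],[0.005,0,0,0,0,0],[0.004,0,0,0,0,0],[0.002,0,0,0,0,0],[0,0,0,0,0,0]]}}

```text
t: 6.25
ee_pos: [444.5, -73.9, -0.9]
orientation: [0.177, 1.561, -0.175]
ft_force: [-0.0, -0.0, -0.1]
width: 88.0
```

```bash
python3 plan.py 445,-74.6,0,77.1,45; python3 - <<'E'
from h import *
im=cam('scene');px=cv2.resize(im['pixels'][170:250,220:320],None,fx=6,fy=6,interpolation=cv2.INTER_CUBIC)
o=ctrl.get_obs();R=cv2.Rodrigues(o['orientation'])[0];p=o['ee_pos']
for dy in(-57,-44,44,57):
    for u in ((proj(im,[p+R@[-20,dy,0]])-[220,170]+.5)*6).astype(int): cv2.circle(px,tuple(map(int,u)),3,(0,255,255),-1)
cv2.imwrite('pics/c6.png',px)
E
```

```text
at [444.5 -73.9  -0.9] F [-0.  -0.  -0.1] w 88.0 t 6.25
-> 445.0 -74.6 0.0 77.1 rows 1
[-0.001, -0.001, 0.001, 0.0, 0.1, -0.1]
```

View pics/c6.png

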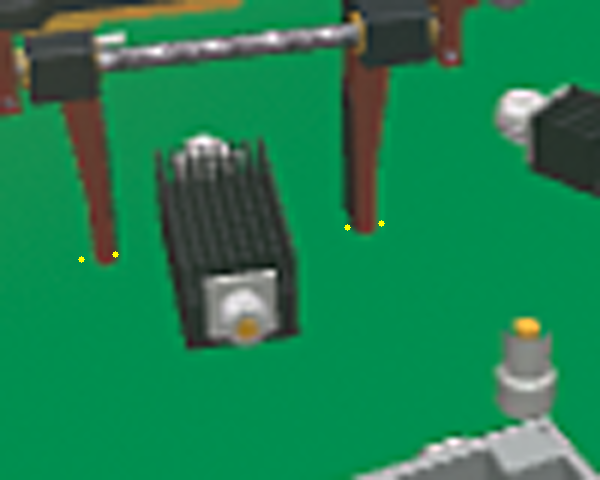

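Confirmed: reported z −0.9 mm, no contact, and the tips sit about 18 mm above the bench. So tip z ≈ reported z + 18.5. I'll raise 2 mm and close.

Call:
{"api": "carry_out", "payload": {"commands": [[-0.002,0,0,0,0,0],[0,0,0,0,0,0],[0,0,0,0,0,0],[0,0,0,0,0,0],[0,0,0,0,0,0],[0,0,0,0,0,0],[0,0,0,0,0,0],[0,0,0,0,0,0]], "grip": 1}}

```text
t: 7.3
ee_pos: [444.9, -74.0, 1.9]
orientation: [0.177, 1.56, -0.175]
ft_force: [-0.9, -1.6, 0.3]
width: 41.7
```

Call:
{"api": "carry_out", "payload": {"commands": [[-0.01,0,0,0,0,0],[-0.02,0,0,0,0,0],[-0.02,0,0,0,0,0],[-0.015,0,0,0,0,0],[-0.005,0,0,0,0,0],[0,0,0,0,0,0]]}}

```text
t: 8.05
ee_pos: [443.1, -73.6, 75.0]
orientation: [0.177, 1.563, -0.175]
ft_force: [0.9, 0.4, -2.1]
width: 42.1
```

```bash
python3 plan.py 618,301,85,13.6,45
```

```text
at [443.1 -73.6  75. ] F [ 0.9  0.4 -2.1] w 42.1 t 8.05
-> 618.0 301.0 85.0 13.6 rows 10
[-0.001, 0.04, 0.009, 6.4, -0.0, -0.0]
[-0.001, 0.041, 0.004, 6.4, -0.0, -0.0]
[-0.001, 0.041, -0.0, 6.4, -0.0, -0.0]
[-0.001, 0.041, -0.005, 6.4, -0.0, -0.0]
[-0.001, 0.04, -0.009, 6.4, -0.0, -0.0]
[-0.001, 0.039, -0.014, 6.4, -0.0, -0.0]
[-0.001, 0.037, -0.018, 6.4, -0.0, -0.0]
[-0.001, 0.035, -0.022, 6.4, -0.0, -0.0]
[-0.001, 0.032, -0.026, 6.4, -0.0, -0.0]
[-0.001, 0.029, -0.029, 6.4, -0.0, -0.0]
```

Held: the opening is 42 mm and the force reads −2 N.

Call:
{"api": "carry_out", "payload": {"commands": [[-0.001,0.04,0.009,6.4,0,0],[-0.001,0.041,0.004,6.4,0,0],[-0.001,0.041,0,6.4,0,0],[-0.001,0.041,-0.005,6.4,0,0],[-0.001,0.04,-0.009,6.4,0,0],[-0.001,0.039,-0.014,6.4,0,0],[-0.001,0.037,-0.018,6.4,0,0],[-0.001,0.035,-0.022,6.4,0,0]]}}

```text
t: 9.05
ee_pos: [586.9, 228.3, 75.9]
orientation: [0.89, 1.387, -0.902]
ft_force: [0.5, -0.5, -3.0]
width: 41.6
```

```bash
python3 plan.py 618,301,80,13.6,20
```

```text
at [586.9 228.3  75.9] F [ 0.5 -0.5 -3. ] w 41.6 t 9.05
-> 618.0 301.0 80.0 13.6 rows 4
[-0.001, 0.014, -0.013, 2.6, -0.0, 0.2]
[-0.001, 0.014, -0.014, 2.6, -0.0, 0.2]
[-0.001, 0.013, -0.015, 2.6, -0.0, 0.2]
[-0.001, 0.013, -0.015, 2.6, -0.0, 0.2]
```

Call:
{"api": "carry_out", "payload": {"commands": [[-0.001,0.014,-0.013,2.6,0,0.2],[-0.001,0.014,-0.014,2.6,0,0.2],[-0.001,0.012,-0.013,2.6,0,0.2],[0,0.005,-0.006,1,0,0],[0,0,0,0,0,0],[0,0,0,0,0,0]]}}

```text
t: 9.8
ee_pos: [610.3, 290.2, 71.6]
orientation: [1.008, 1.329, -1.02]
ft_force: [-0.5, 0.1, -3.0]
width: 41.9
```

```bash
python3 plan.py 618,301,80,13.6,20; python3 - <<'E'
from fit import *
im=cam('wrist');px=im['pixels'].copy();c,s=np.cos(-1.334),np.sin(-1.334)
for q in parts('case','third'):
    u=proj(im,q@np.array([[c,s,0],[-s,c,0],[0,0,1]])+[618.1,300.9,0])
    cv2.polylines(px,[cv2.convexHull(u.astype(np.float32)).astype(int)],1,(0,0,255),1)
cv2.imwrite('pics/w2.png',px)
E
```

```text
at [610.3 290.2  71.6] F [-0.5  0.1 -3. ] w 41.9 t 9.8
-> 618.0 301.0 80.0 13.6 rows 1
[-0.008, 0.01, -0.008, 1.5, -0.0, 0.6]
```

View pics/w2.png

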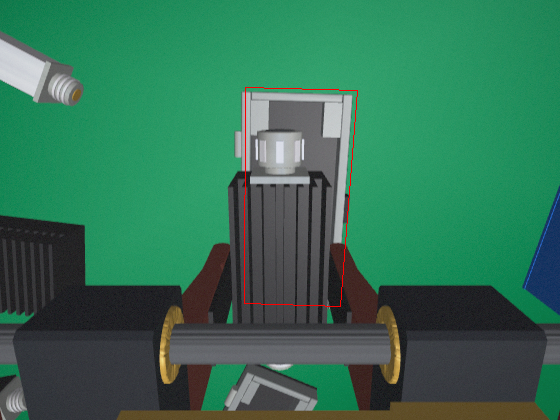

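The wrist view shows the case outline (245–355, 90–305) where I predicted it, with the block being brought over it. I'll correct the last 13 mm, then descend.

Call:
{"api": "carry_out", "payload": {"commands": [[-0.001,0.005,-0.004,0.8,0,0.3],[0,0.004,-0.003,0.5,0,0.2],[0,0,0,0,0,0],[0,0,0,0,0,0]]}}

```text
t: 10.35
ee_pos: [617.8, 298.9, 73.1]
orientation: [1.032, 1.313, -1.032]
ft_force: [-0.2, -0.5, -2.6]
width: 41.9
```

```bash
python3 plan.py 618,301,5,13.6,20
```

```text
at [617.8 298.9  73.1] F [-0.2 -0.5 -2.6] w 41.9 t 10.35
-> 618.0 301.0 5.0 13.6 rows 4
[0.017, 0.0, -0.0, 0.0, -0.0, 0.0]
[0.017, 0.0, -0.0, 0.0, -0.0, 0.0]
[0.017, 0.0, -0.0, 0.0, -0.0, 0.0]
[0.017, 0.0, -0.001, 0.0, -0.0, 0.0]
```

Call:
{"api": "carry_out", "payload": {"commands": [[0.014,0,-0.002,0,0,0],[0.017,0,0,0,0,0],[0.015,0,0,0,0,0],[0.01,0,0,0,0,0],[0.004,0,0,0,0,0],[0,0,0,0,0,0]]}}

```text
t: 11.1
ee_pos: [616.0, 300.3, 7.0]
orientation: [1.03, 1.315, -1.034]
ft_force: [-0.1, 0.3, -2.3]
width: 41.6
```

```bash
python3 plan.py 618,301,5,13.6,20
```

```text
at [616.  300.3   7. ] F [-0.1  0.3 -2.3] w 41.6 t 11.1
-> 618.0 301.0 5.0 13.6 rows 1
[0.002, 0.002, -0.0, 0.1, -0.0, 0.2]
```

Call:
{"api": "carry_out", "payload": {"commands": [[0.001,0.002,0,0,0,0.2],[0.002,0,0,0,0,0],[0,0,0,0,0,0]]}}

```text
t: 11.48
ee_pos: [619.3, 301.3, 5.3]
orientation: [1.034, 1.311, -1.029]
ft_force: [0.5, 0.1, -3.8]
width: 41.3
```

Call:
{"api": "carry_out", "payload": {"commands": [[0.002,0,0,0,0,0],[0,0,0,0,0,0]]}}

```text
t: 11.72
ee_pos: [619.7, 301.6, 5.4]
orientation: [1.035, 1.311, -1.029]
ft_force: [-0.3, -0.0, -3.9]
width: 41.6
```

Call:
{"api": "carry_out", "payload": {"commands": [[0,0,0,0,0,0],[0,0,0,0,0,0],[0,0,0,0,0,0],[0,0,0,0,0,0],[-0.015,0,0,0,0,0],[-0.03,0,0,0,0,0],[-0.03,0,0,0,0,0],[-0.01,0,0,0,0,0]], "grip": 0}}

```text
t: 12.72
ee_pos: [620.0, 301.7, 94.9]
orientation: [1.036, 1.31, -1.027]
ft_force: [-0.2, 0.2, 0.0]
width: 87.8
```

```bash
python3 plan.py 433,84.8,85,-61.9,45; python3 - <<'E'
from h import *
im=cam('wrist');s=cam('scene')
o=np.hstack([cv2.resize(im['pixels'],(400,300)),cv2.resize(s['pixels'][170:260,380:500],(400,300),interpolation=cv2.INTER_CUBIC)])
cv2.imwrite('pics/p1.png',o)
E
```

```text
at [620.  301.7  94.9] F [-0.2  0.2  0. ] w 87.8 t 12.72
-> 433.0 84.8 85.0 -61.9 rows 8
[0.001, -0.029, 0.021, 9.4, -0.0, -0.0]
[0.001, -0.025, 0.025, 9.4, -0.0, -0.0]
[0.001, -0.021, 0.029, 9.4, -0.0, -0.0]
[0.001, -0.016, 0.032, 9.4, -0.0, -0.0]
[0.001, -0.01, 0.034, 9.4, -0.0, -0.0]
[0.001, -0.004, 0.036, 9.4, -0.0, -0.0]
[0.001, 0.001, 0.036, 9.4, -0.0, -0.0]
[0.001, 0.007, 0.035, 9.4, -0.0, -0.0]
```

View pics/p1.png

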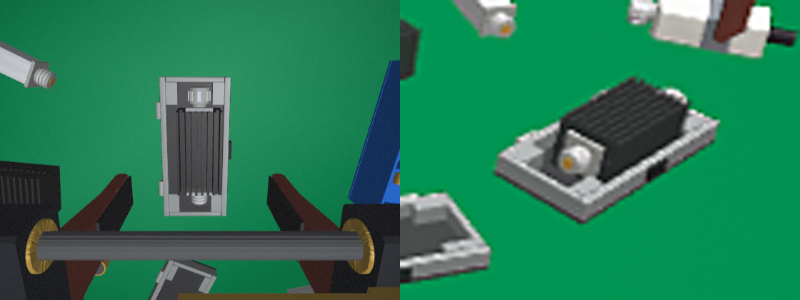

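The third is seated flat and centred. The smallest is next.

Call:
{"api": "carry_out", "payload": {"commands": [[0.001,-0.029,0.021,9.4,0,0],[0.001,-0.025,0.025,9.4,0,0],[0.001,-0.021,0.029,9.4,0,0],[0.001,-0.016,0.032,9.4,0,0],[0.001,-0.01,0.034,9.4,0,0],[0.001,-0.004,0.036,9.4,0,0],[0.001,0.001,0.034,9.4,0,0],[0.001,0.003,0.015,6,0,0]]}}

```text
t: 13.82
ee_pos: [433.4, 97.5, 77.1]
orientation: [1.924, 0.511, -1.939]
ft_force: [0.1, 0.5, 1.2]
width: 87.7
```

```bash
python3 plan.py 433,84.8,85,-61.9,20
```

```text
at [433.4  97.5  77.1] F [0.1 0.5 1.2] w 87.7 t 13.82
-> 433.0 84.8 85.0 -61.9 rows 1
[-0.008, 0.011, 0.007, 1.5, 0.4, 0.1]
```

Call:
{"api": "carry_out", "payload": {"commands": [[0,0.006,0.003,0.8,0.4,0.1],[0,0.003,0.002,0.5,0,0],[0,0,0,0,0,0],[0,0,0,0,0,0]]}}

```text
t: 14.32
ee_pos: [433.3, 86.6, 76.0]
orientation: [1.942, 0.493, -1.946]
ft_force: [0.5, -0.3, 0.2]
width: 87.9
```

```bash
python3 plan.py 433,84.8,-3,-61.9,20;  python3 - <<'E'
from fit import *
im=cam('wrist');px=im['pixels'].copy();c,s=np.cos(.491),np.sin(.491)
for q in parts('att','smallest'):
    u=proj(im,q@np.array([[c,s,0],[-s,c,0],[0,0,1]])+[433,84.8,0])
    cv2.polylines(px,[cv2.convexHull(u.astype(np.float32)).astype(int)],1,(0,0,255),1)
cv2.imwrite('pics/w3.png',px[:,100:500])
E
```

```text
at [433.3  86.6  76. ] F [ 0.5 -0.3  0.2] w 87.9 t 14.32
-> 433.0 84.8 -3.0 -61.9 rows 4
[0.02, 0.0, 0.0, 0.1, 0.0, 0.0]
[0.02, 0.0, 0.0, 0.1, 0.0, 0.0]
[0.02, 0.0, 0.0, 0.1, 0.0, 0.0]
[0.02, 0.0, 0.0, 0.1, 0.0, 0.0]
```

View pics/w3.png

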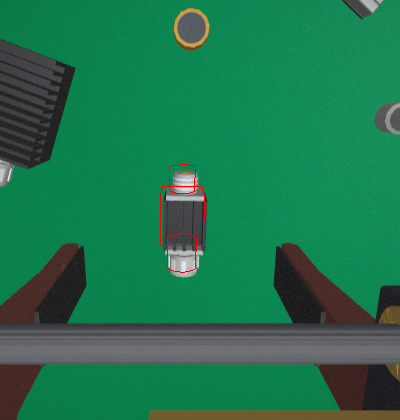

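The overlay fits to a few px, with the block about 2 mm towards its nut. Clear of the dummy load (left). I'll descend.

Call:
{"api": "carry_out", "payload": {"commands": [[0.015,0.001,-0.002,0.2,0,0],[0.02,0,0,0,0,0],[0.02,0,0,0,0,0],[0.015,0,0,0,0,0],[0.008,0,0,0,0,0],[0.003,0,0,0,0,0],[0,0,0,0,0,0]]}}

```text
t: 15.25
ee_pos: [436.5, 87.9, -11.0]
orientation: [1.943, 0.492, -1.946]
ft_force: [0.4, 0.6, -0.2]
width: 87.8
```

```bash
python3 plan.py 431.3,84,-3,-61.9,20
```

```text
at [436.5  87.9 -11. ] F [ 0.4  0.6 -0.2] w 87.8 t 15.25
-> 431.3 84.0 -3.0 -61.9 rows 1
[-0.008, 0.001, 0.006, 0.3, 0.1, 0.1]
```

Call:
{"api": "carry_out", "payload": {"commands": [[-0.005,0.001,0.004,0.2,0,0],[-0.002,0,0.001,0,0,0],[0,0,0,0,0,0],[0,0,0,0,0,0]]}}

```text
t: 15.75
ee_pos: [433.4, 84.6, -2.1]
orientation: [1.948, 0.489, -1.946]
ft_force: [-0.0, -0.6, 0.2]
width: 87.5
```

```bash
python3 plan.py 431.3,84,-3,-61.9,20
```

```text
at [433.4  84.6  -2.1] F [-0.  -0.6  0.2] w 87.5 t 15.75
-> 431.3 84.0 -3.0 -61.9 rows 1
[0.001, -0.0, 0.002, 0.0, -0.1, 0.0]
```

Call:
{"api": "carry_out", "payload": {"commands": [[0.001,0,0.002,0,0,0],[0,0,0,0,0,0],[0,0,0,0,0,0],[0,0,0,0,0,0],[0,0,0,0,0,0],[0,0,0,0,0,0],[0,0,0,0,0,0],[0,0,0,0,0,0]], "grip": 1}}

```text
t: 16.75
ee_pos: [431.6, 83.6, -3.2]
orientation: [1.948, 0.489, -1.946]
ft_force: [-0.2, -0.5, 0.2]
width: 27.3
```

Call:
{"api": "carry_out", "payload": {"commands": [[0,0,0,0,0,0],[0,0,0,0,0,0],[-0.01,0,0,0,0,0],[-0.02,0,0,0,0,0],[-0.02,0,0,0,0,0],[-0.02,0,0,0,0,0],[-0.01,0,0,0,0,0],[0,0,0,0,0,0]]}}

```text
t: 17.75
ee_pos: [430.9, 83.4, 81.1]
orientation: [1.948, 0.489, -1.946]
ft_force: [0.5, 0.5, -0.7]
width: 27.7
```

```bash
python3 plan.py 606.3,-309.6,85,1.1,48
```

```text
at [430.9  83.4  81.1] F [ 0.5  0.5 -0.7] w 27.7 t 17.75
-> 606.3 -309.6 85.0 1.1 rows 9
[-0.0, 0.048, 0.003, -7.0, -0.0, -0.0]
[-0.0, 0.047, 0.009, -7.0, -0.0, -0.0]
[-0.0, 0.045, 0.015, -7.0, -0.0, -0.0]
[-0.0, 0.043, 0.02, -7.0, -0.0, -0.0]
[-0.0, 0.041, 0.025, -7.0, -0.0, -0.0]
[-0.0, 0.037, 0.03, -7.0, -0.0, -0.0]
[-0.0, 0.033, 0.034, -7.0, -0.0, -0.0]
[-0.0, 0.029, 0.038, -7.0, -0.0, -0.0]
[-0.0, 0.024, 0.041, -7.0, -0.0, -0.0]
```

Call:
{"api": "carry_out", "payload": {"commands": [[0,0.048,0.003,-7,0,0],[0,0.047,0.009,-7,0,0],[0,0.045,0.015,-7,0,0],[0,0.043,0.02,-7,0,0],[0,0.041,0.025,-7,0,0],[0,0.037,0.03,-7,0,0],[0,0.033,0.034,-7,0,0],[0,0.02,0.025,-7,0,0]]}}

```text
t: 18.75
ee_pos: [586.9, -255.0, 73.2]
orientation: [1.256, 1.187, -1.262]
ft_force: [0.1, -0.0, 0.3]
width: 27.4
```

```bash
python3 plan.py 606.3,-309.6,75,1.1,20
```

```text
at [ 586.9 -255.    73.2] F [ 0.1 -0.   0.3] w 27.4 t 18.75
-> 606.3 -309.6 75.0 1.1 rows 3
[-0.001, 0.008, 0.018, -1.6, -0.1, 0.2]
[-0.001, 0.007, 0.018, -1.6, -0.1, 0.2]
[-0.001, 0.007, 0.018, -1.6, -0.1, 0.2]
```

Call:
{"api": "carry_out", "payload": {"commands": [[-0.001,0.008,0.018,-1.6,-0.1,0.2],[-0.001,0.006,0.015,-1.6,-0.1,0.2],[-0.001,0.003,0.008,-1.2,-0.1,0.2],[0,0,0.002,0,0,0],[0,0,0,0,0,0],[0,0,0,0,0,0]]}}

```text
t: 19.5
ee_pos: [600.1, -300.3, 70.3]
orientation: [1.2, 1.22, -1.203]
ft_force: [0.5, 0.4, -0.9]
width: 27.2
```

```bash
python3 plan.py 606.3,-309.6,0,1.1,20
```

```text
at [ 600.1 -300.3   70.3] F [ 0.5  0.4 -0.9] w 27.2 t 19.5
-> 606.3 -309.6 0.0 1.1 rows 4
[0.018, 0.002, 0.002, -0.1, -0.0, 0.1]
[0.018, 0.002, 0.002, -0.1, -0.0, 0.1]
[0.018, 0.002, 0.002, -0.1, -0.0, 0.1]
[0.018, 0.002, 0.002, -0.1, -0.0, 0.1]
```

Correct sideways first, then go down.

Call:
{"api": "carry_out", "payload": {"commands": [[0,0.003,0.005,-0.2,0,0.2],[0,0.002,0.003,-0.2,0,0.1],[0.01,0,0,0,0,0],[0.015,0,0,0,0,0],[0.01,0,0,0,0,0],[0.003,0,0,0,0,0],[0,0,0,0,0,0]]}}

```text
t: 20.38
ee_pos: [605.0, -307.5, 28.6]
orientation: [1.196, 1.221, -1.193]
ft_force: [-0.1, 0.1, 0.4]
width: 27.9
```

```bash
python3 plan.py 606.3,-309.6,0,1.1,20
```

```text
at [ 605.  -307.5   28.6] F [-0.1  0.1  0.4] w 27.9 t 20.38
-> 606.3 -309.6 0.0 1.1 rows 2
[0.014, 0.001, 0.001, 0.0, -0.1, 0.0]
[0.014, 0.001, 0.001, 0.0, -0.1, 0.0]
```

Call:
{"api": "carry_out", "payload": {"commands": [[0.008,0.001,0.002,0,0,0],[0.01,0,0,0,0,0],[0.006,0,0,0,0,0],[0.003,0,0,0,0,0],[0,0,0,0,0,0]]}}

```text
t: 21.0
ee_pos: [606.4, -309.8, 0.1]
orientation: [1.196, 1.221, -1.193]
ft_force: [0.4, 0.1, -0.9]
width: 27.7
```

```bash
python3 plan.py 606.3,-309.6,0,1.1,20
```

```text
at [ 6.064e+02 -3.098e+02  1.000e-01] F [ 0.4  0.1 -0.9] w 27.7 t 21.0
-> 606.3 -309.6 0.0 1.1 rows 1
[0.0, -0.0, -0.0, 0.1, -0.2, -0.0]
```

Call:
{"api": "carry_out", "payload": {"commands": [[0.002,0,0,0,0,0],[0,0,0,0,0,0]]}}

```text
t: 21.25
ee_pos: [607.0, -310.0, 0.5]
orientation: [1.196, 1.22, -1.193]
ft_force: [1.0, -0.9, -1.0]
width: 27.6
```

Call:
{"api": "carry_out", "payload": {"commands": [[0,0,0,0,0,0],[0,0,0,0,0,0],[0,0,0,0,0,0],[0,0,0,0,0,0],[-0.015,0,0,0,0,0],[-0.03,0,0,0,0,0],[-0.03,0,0,0,0,0],[-0.01,0,0,0,0,0]], "grip": 0}}

```text
t: 22.25
ee_pos: [607.1, -310.3, 89.6]
orientation: [1.196, 1.219, -1.192]
ft_force: [-0.0, 0.3, -0.1]
width: 87.9
```

```bash
python3 plan.py 435.6,-205.3,85,-64.4,45; python3 - <<'E'
from h import *
im=cam('wrist');s=cam('scene')
cv2.imwrite('pics/p2.png',np.hstack([cv2.resize(im['pixels'],(400,300)),cv2.resize(s['pixels'][250:340,110:230],(400,300),interpolation=cv2.INTER_CUBIC)]))
E
```

```text
at [ 607.1 -310.3   89.6] F [-0.   0.3 -0.1] w 87.9 t 22.25
-> 435.6 -205.3 85.0 -64.4 rows 7
[0.001, -0.024, -0.015, 9.4, -0.0, 0.0]
[0.001, -0.026, -0.011, 9.4, -0.0, 0.0]
[0.001, -0.028, -0.007, 9.4, -0.0, 0.0]
[0.001, -0.029, -0.002, 9.4, -0.0, 0.0]
[0.001, -0.029, 0.002, 9.4, -0.0, 0.0]
[0.001, -0.028, 0.007, 9.4, -0.0, 0.0]
[0.001, -0.026, 0.011, 9.4, -0.0, 0.0]
```

View pics/p2.png

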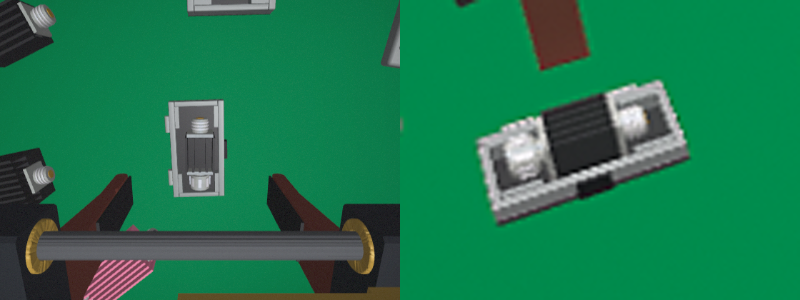

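The smallest is seated flat. Next is the second.

Call:
{"api": "carry_out", "payload": {"commands": [[0.001,-0.024,-0.015,9.4,0,0],[0.001,-0.026,-0.011,9.4,0,0],[0.001,-0.028,-0.007,9.4,0,0],[0.001,-0.029,-0.002,9.4,0,0],[0.001,-0.029,0.002,9.4,0,0],[0.001,-0.028,0.007,9,0,0],[0.001,-0.014,0.006,6,0,0],[0,0,0,0,0,0]]}}

```text
t: 23.35
ee_pos: [437.2, -203.8, 73.9]
orientation: [1.952, 0.485, -1.971]
ft_force: [0.7, 0.1, 0.5]
width: 87.8
```

```bash
python3 plan.py 435.6,-205.3,75,-64.4,20
```

```text
at [ 437.2 -203.8   73.9] F [0.7 0.1 0.5] w 87.8 t 23.35
-> 435.6 -205.3 75.0 -64.4 rows 1
[-0.001, 0.001, 0.002, 1.6, 0.4, 0.7]
```

Call:
{"api": "carry_out", "payload": {"commands": [[0.01,0,0.001,1.4,0.3,0.6],[0.018,0,0,0,0,0],[0.018,0,0,0,0,0],[0.012,0,0,0,0,0],[0.005,0,0,0,0,0],[0.002,0,0,0,0,0],[0,0,0,0,0,0]]}}

```text
t: 24.22
ee_pos: [439.9, -206.4, 5.7]
orientation: [1.965, 0.461, -1.965]
ft_force: [1.1, -0.8, -0.2]
width: 87.9
```

```bash
python3 plan.py 435.6,-205.3,-1,-64.4,20
```

```text
at [ 439.9 -206.4    5.7] F [ 1.1 -0.8 -0.2] w 87.9 t 24.23
-> 435.6 -205.3 -1.0 -64.4 rows 1
[0.007, -0.003, 0.003, 0.8, -0.0, 0.0]
```

Call:
{"api": "carry_out", "payload": {"commands": [[0.003,-0.002,0.003,0.6,0,0],[0.003,0,0,0,0,0],[0,0,0,0,0,0],[0,0,0,0,0,0]]}}

```text
t: 24.72
ee_pos: [436.6, -206.2, 0.3]
orientation: [1.973, 0.45, -1.97]
ft_force: [-0.2, -0.2, -0.6]
width: 87.7
```

```bash
python3 plan.py 435.6,-205.3,-1,-64.4,20;  python3 - <<'E'
from fit import *
im=cam('wrist');px=im['pixels'].copy();c,s=np.cos(.446),np.sin(.446)
for q in parts('att','second'):
    u=proj(im,q@np.array([[c,s,0],[-s,c,0],[0,0,1]])+[435.6,-205.3,-18.5])
    cv2.polylines(px,[cv2.convexHull(u.astype(np.float32)).astype(int)],1,(0,0,255),1)
cv2.imwrite('pics/w4.png',px[:,100:500])
E
```

```text
at [ 4.366e+02 -2.062e+02  3.000e-01] F [-0.2 -0.2 -0.6] w 87.7 t 24.73
-> 435.6 -205.3 -1.0 -64.4 rows 1
[0.001, -0.001, 0.001, 0.2, -0.1, -0.1]
```

View pics/w4.png

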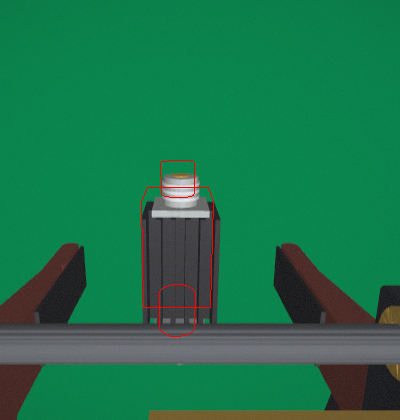

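The block sits between the fingers, with its far edge at row 203 against a predicted 188. That puts it a few mm nearer the robot, so I'm shifting 3 mm along tool +z and closing.

Call:
{"api": "carry_out", "payload": {"commands": [[0.001,0,0.003,0,0,0],[0.001,0,0,0,0,0],[0,0,0,0,0,0],[0,0,0,0,0,0],[0,0,0,0,0,0],[0,0,0,0,0,0],[0,0,0,0,0,0],[0,0,0,0,0,0]], "grip": 1}}

```text
t: 25.78
ee_pos: [433.9, -207.7, -1.7]
orientation: [1.973, 0.45, -1.97]
ft_force: [0.1, 0.3, -1.0]
width: 33.5
```

Call:
{"api": "carry_out", "payload": {"commands": [[0,0,0,0,0,0],[0,0,0,0,0,0],[-0.01,0,0,0,0,0],[-0.02,0,0,0,0,0],[-0.02,0,0,0,0,0],[-0.02,0,0,0,0,0],[-0.01,0,0,0,0,0],[0,0,0,0,0,0]]}}

```text
t: 26.78
ee_pos: [433.1, -207.2, 82.4]
orientation: [1.973, 0.45, -1.971]
ft_force: [0.6, 0.0, -1.7]
width: 33.7
```

```bash
python3 plan.py 638.4,102.6,85,-10.2,48
```

```text
at [ 433.1 -207.2   82.4] F [ 0.6  0.  -1.7] w 33.7 t 26.77
-> 638.4 102.6 85.0 -10.2 rows 8
[-0.0, -0.024, -0.04, -6.8, -0.0, -0.0]
[-0.0, -0.019, -0.042, -6.8, -0.0, -0.0]
[-0.0, -0.014, -0.044, -6.8, -0.0, -0.0]
[-0.0, -0.008, -0.046, -6.8, -0.0, -0.0]
[-0.0, -0.003, -0.046, -6.8, -0.0, -0.0]
[-0.0, 0.002, -0.046, -6.8, -0.0, -0.0]
[-0.0, 0.008, -0.046, -6.8, -0.0, -0.0]
[-0.0, 0.013, -0.045, -6.8, -0.0, -0.0]
```

Call:
{"api": "carry_out", "payload": {"commands": [[0,-0.024,-0.04,-6.8,0,0],[0,-0.019,-0.042,-6.8,0,0],[0,-0.014,-0.044,-6.8,0,0],[0,-0.008,-0.046,-6.8,0,0],[0,-0.003,-0.046,-6.8,0,0],[0,0.002,-0.046,-6.8,0,0],[0,0.007,-0.042,-6.8,0,0],[0,0.006,-0.02,-5,0,0]]}}

```text
t: 27.78
ee_pos: [618.5, 88.0, 75.4]
orientation: [1.334, 1.125, -1.345]
ft_force: [0.3, -0.3, -1.1]
width: 33.5
```

```bash
python3 plan.py 638.4,102.6,75,-10.2,20
```

```text
at [618.5  88.   75.4] F [ 0.3 -0.3 -1.1] w 33.5 t 27.77
-> 638.4 102.6 75.0 -10.2 rows 2
[0.0, 0.009, -0.009, 0.0, 0.0, 0.2]
[0.0, 0.009, -0.009, 0.0, 0.0, 0.2]
```

Call:
{"api": "carry_out", "payload": {"commands": [[0,0.007,-0.008,0,0,0.2],[0,0.005,-0.005,0,0,0.2],[0,0.002,-0.002,0,0,0],[0,0,0,0,0,0],[0,0,0,0,0,0]]}}

```text
t: 28.4
ee_pos: [633.7, 99.5, 72.7]
orientation: [1.338, 1.119, -1.347]
ft_force: [-1.1, -0.3, -1.1]
width: 33.8
```

```bash
python3 plan.py 638.4,102.6,1.5,-10.2,20
```

```text
at [633.7  99.5  72.7] F [-1.1 -0.3 -1.1] w 33.8 t 28.4
-> 638.4 102.6 1.5 -10.2 rows 4
[0.018, 0.001, -0.001, -0.1, 0.0, 0.1]
[0.018, 0.001, -0.001, -0.1, 0.0, 0.1]
[0.018, 0.001, -0.001, -0.1, 0.0, 0.1]
[0.018, 0.001, -0.001, -0.1, 0.0, 0.1]
```

Call:
{"api": "carry_out", "payload": {"commands": [[0.008,0.003,-0.003,-0.4,0,0.4],[0.015,0.001,-0.001,0,0,0],[0.015,0,0,0,0,0],[0.008,0,0,0,0,0],[0.002,0,0,0,0,0],[0,0,0,0,0,0]]}}

```text
t: 29.15
ee_pos: [637.6, 102.0, 20.1]
orientation: [1.334, 1.117, -1.339]
ft_force: [0.6, -0.1, -1.6]
width: 33.6
```

```bash
python3 plan.py 638.4,102.6,1.5,-10.2,20
```

```text
at [637.6 102.   20.1] F [ 0.6 -0.1 -1.6] w 33.6 t 29.15
-> 638.4 102.6 1.5 -10.2 rows 1
[0.019, 0.001, -0.001, 0.1, 0.2, -0.1]
```

Call:
{"api": "carry_out", "payload": {"commands": [[0.006,0.001,-0.001,0,0.2,0],[0.006,0,0,0,0,0],[0.004,0,0,0,0,0],[0.002,0,0,0,0,0],[0,0,0,0,0,0]]}}

```text
t: 29.78
ee_pos: [639.6, 103.0, 1.8]
orientation: [1.339, 1.119, -1.335]
ft_force: [-0.0, 0.5, -0.4]
width: 33.7
```

```bash
python3 plan.py 638.4,102.6,1.5,-10.2,20
```

```text
at [639.6 103.    1.8] F [-0.   0.5 -0.4] w 33.7 t 29.77
-> 638.4 102.6 1.5 -10.2 rows 1
[0.0, -0.001, 0.001, 0.1, -0.0, -0.2]
```

Call:
{"api": "carry_out", "payload": {"commands": [[0.001,0,0,0,0,0],[0,0,0,0,0,0]]}}

```text
t: 30.02
ee_pos: [640.0, 103.0, 1.5]
orientation: [1.339, 1.119, -1.335]
ft_force: [0.4, -0.1, -1.9]
width: 33.5
```

Call:
{"api": "carry_out", "payload": {"commands": [[0,0,0,0,0,0],[0,0,0,0,0,0],[0,0,0,0,0,0],[0,0,0,0,0,0],[-0.015,0,0,0,0,0],[-0.03,0,0,0,0,0],[-0.03,0,0,0,0,0],[-0.01,0,0,0,0,0]], "grip": 0}}

```text
t: 31.02
ee_pos: [640.1, 103.1, 91.0]
orientation: [1.339, 1.118, -1.334]
ft_force: [0.8, -0.4, -0.3]
width: 87.8
```

```bash
python3 plan.py 394.6,-348.9,90,-76.8,50
```

```text
at [640.1 103.1  91. ] F [ 0.8 -0.4 -0.3] w 87.8 t 31.02
-> 394.6 -348.9 90.0 -76.8 rows 11
[0.0, -0.015, 0.044, 6.1, -0.0, -0.0]
[0.0, -0.01, 0.046, 6.1, -0.0, -0.0]
[0.0, -0.005, 0.046, 6.1, -0.0, -0.0]
[0.0, -0.0, 0.047, 6.1, -0.0, -0.0]
[0.0, 0.005, 0.047, 6.1, -0.0, -0.0]
[0.0, 0.01, 0.046, 6.1, -0.0, -0.0]
[0.0, 0.014, 0.044, 6.1, -0.0, -0.0]
[0.0, 0.019, 0.043, 6.1, -0.0, -0.0]
[0.0, 0.023, 0.04, 6.1, -0.0, -0.0]
[0.0, 0.028, 0.038, 6.1, -0.0, -0.0]
[0.0, 0.031, 0.035, 6.1, -0.0, -0.0]
```

Call:
{"api": "carry_out", "payload": {"commands": [[0,-0.015,0.044,6.1,0,0],[0,-0.01,0.046,6.1,0,0],[0,-0.005,0.046,6.1,0,0],[0,0,0.047,6.1,0,0],[0,0.005,0.047,6.1,0,0],[0,0.01,0.046,6.1,0,0],[0,0.014,0.044,6.1,0,0],[0,0.019,0.043,6.1,0,0]]}}

```text
t: 32.02
ee_pos: [454.4, -230.2, 91.3]
orientation: [1.936, 0.513, -1.918]
ft_force: [0.8, -0.5, 0.3]
width: 88.0
```

```bash
python3 plan.py 394.6,-348.9,85,-76.8,35
```

```text
at [ 454.4 -230.2   91.3] F [ 0.8 -0.5  0.3] w 88.0 t 32.02
-> 394.6 -348.9 85.0 -76.8 rows 4
[0.001, 0.018, 0.028, 4.2, -0.1, -0.0]
[0.001, 0.02, 0.026, 4.2, -0.1, -0.0]
[0.002, 0.022, 0.025, 4.2, -0.1, -0.0]
[0.002, 0.024, 0.023, 4.2, -0.1, -0.0]
```

Call:
{"api": "carry_out", "payload": {"commands": [[0.001,0.018,0.028,4.2,0,0],[0.001,0.02,0.026,4.2,0,0],[0.001,0.021,0.024,4.2,0,0],[0.001,0.012,0.012,3,0,0],[0,0.003,0.003,0,0,0],[0,0,0,0,0,0]]}}

```text
t: 32.78
ee_pos: [395.1, -340.3, 86.4]
orientation: [2.105, 0.249, -2.087]
ft_force: [0.1, -0.6, -0.2]
width: 88.0
```

```bash
python3 plan.py 394.6,-348.9,85,-76.8,20
```

```text
at [ 395.1 -340.3   86.4] F [ 0.1 -0.6 -0.2] w 88.0 t 32.77
-> 394.6 -348.9 85.0 -76.8 rows 1
[0.001, 0.008, 0.002, 0.3, -0.5, -0.1]
```

Call:
{"api": "carry_out", "payload": {"commands": [[0.005,0.006,0.002,0.2,-0.4,0],[0.012,0.002,0,0,0,0],[0.012,0,0,0,0,0],[0.01,0,0,0,0,0],[0.005,0,0,0,0,0],[0,0,0,0,0,0]]}}

```text
t: 33.52
ee_pos: [395.8, -346.5, 38.2]
orientation: [2.096, 0.25, -2.096]
ft_force: [-0.2, 0.2, -0.6]
width: 87.6
```

```bash
python3 plan.py 394.6,-348.9,3.5,-76.8,20; python3 - <<'E'
from fit import *
im=cam('wrist');px=im['pixels'].copy();c,s=np.cos(.23),np.sin(.23)
for q in parts('att','largest'):
    u=proj(im,q@np.array([[c,s,0],[-s,c,0],[0,0,1]])+[394.6,-348.9,0])
    cv2.polylines(px,[cv2.convexHull(u.astype(np.float32)).astype(int)],1,(0,0,255),1)
cv2.imwrite('pics/w5.png',px[:,100:500])
E
```

```text
at [ 395.8 -346.5   38.2] F [-0.2  0.2 -0.6] w 87.6 t 33.52
-> 394.6 -348.9 3.5 -76.8 rows 2
[0.017, 0.001, 0.001, 0.2, -0.0, 0.0]
[0.017, 0.001, 0.001, 0.2, -0.0, 0.0]
```

View pics/w5.png

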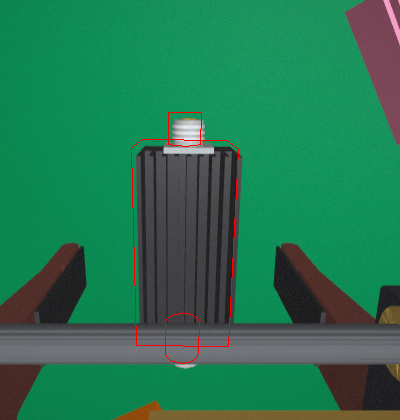

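The largest lies between the fingers and the overlay fits to 2–3 mm. I'll descend and grip.

Call:
{"api": "carry_out", "payload": {"commands": [[0.01,0.002,0.003,0.3,0,0],[0.012,0,0,0,0,0],[0.008,0,0,0,0,0],[0.003,0,0,0,0,0],[0,0,0,0,0,0]]}}

```text
t: 34.2
ee_pos: [393.4, -349.8, 3.4]
orientation: [2.1, 0.244, -2.098]
ft_force: [0.3, 0.2, 0.2]
width: 87.5
```

```bash
python3 plan.py 392.6,-349.4,3.5,-76.8,20
```

```text
at [ 393.4 -349.8    3.4] F [0.3 0.2 0.2] w 87.5 t 34.2
-> 392.6 -349.4 3.5 -76.8 rows 1
[-0.0, -0.001, 0.001, 0.0, -0.0, 0.0]
```

Call:
{"api": "carry_out", "payload": {"commands": [[0,0,0,0,0,0],[0,0,0,0,0,0],[0,0,0,0,0,0],[0,0,0,0,0,0],[0,0,0,0,0,0],[0,0,0,0,0,0],[0,0,0,0,0,0],[0,0,0,0,0,0]], "grip": 1}}

```text
t: 35.2
ee_pos: [394.1, -350.4, 4.2]
orientation: [2.1, 0.242, -2.096]
ft_force: [-0.6, -0.5, -0.4]
width: 49.7
```

Call:
{"api": "carry_out", "payload": {"commands": [[0,0,0,0,0,0],[0,0,0,0,0,0],[-0.01,0,0,0,0,0],[-0.018,0,0,0,0,0],[-0.02,0,0,0,0,0],[-0.02,0,0,0,0,0],[-0.01,0,0,0,0,0],[0,0,0,0,0,0]]}}

```text
t: 36.2
ee_pos: [392.9, -349.3, 87.7]
orientation: [2.1, 0.243, -2.098]
ft_force: [-0.0, 0.2, -4.5]
width: 49.9
```

```bash
python3 plan.py 629.9,-95.8,90,2.3,42
```

```text
at [ 392.9 -349.3   87.7] F [-0.   0.2 -4.5] w 49.9 t 36.2
-> 629.9 -95.8 90.0 2.3 rows 9
[-0.0, -0.021, -0.032, -8.8, -0.0, -0.0]
[-0.0, -0.016, -0.035, -8.8, -0.0, -0.0]
[-0.0, -0.011, -0.037, -8.8, -0.0, -0.0]
[-0.0, -0.005, -0.038, -8.8, -0.0, -0.0]
[-0.0, 0.001, -0.039, -8.8, -0.0, -0.0]
[-0.0, 0.007, -0.038, -8.8, -0.0, -0.0]
[-0.0, 0.013, -0.036, -8.8, -0.0, -0.0]
[-0.0, 0.018, -0.034, -8.8, -0.0, -0.0]
[-0.0, 0.023, -0.031, -8.8, -0.0, -0.0]
```

Call:
{"api": "carry_out", "payload": {"commands": [[0,-0.021,-0.032,-8.8,0,0],[0,-0.016,-0.035,-8.8,0,0],[0,-0.011,-0.037,-8.8,0,0],[0,-0.005,-0.038,-8.8,0,0],[0,0.001,-0.039,-8.8,0,0],[0,0.007,-0.038,-8.8,0,0],[0,0.013,-0.036,-8.8,0,0],[0,0.01,-0.02,-7,0,0]]}}

```text
t: 37.2
ee_pos: [590.6, -126.3, 82.5]
orientation: [1.286, 1.164, -1.292]
ft_force: [-0.5, -0.8, -3.6]
width: 49.9
```

```bash
python3 plan.py 629.9,-95.8,80,2.3,20
```

```text
at [ 590.6 -126.3   82.5] F [-0.5 -0.8 -3.6] w 49.9 t 37.2
-> 629.9 -95.8 80.0 2.3 rows 3
[0.001, 0.012, -0.012, -2.8, -0.1, 0.1]
[0.001, 0.012, -0.011, -2.8, -0.1, 0.1]
[0.001, 0.013, -0.01, -2.8, -0.1, 0.1]
```

Call:
{"api": "carry_out", "payload": {"commands": [[0,0.012,-0.011,-2.8,0,0.1],[0,0.01,-0.009,-2.8,0,0.1],[0,0.006,-0.005,-2,0,0.1],[0,0.003,-0.002,-0.5,0,0],[0,0,0,0,0,0],[0,0,0,0,0,0]]}}

```text
t: 37.95
ee_pos: [623.1, -100.4, 80.2]
orientation: [1.181, 1.234, -1.184]
ft_force: [0.5, 0.5, -4.1]
width: 49.9
```

```bash
python3 plan.py 629.9,-95.8,7,2.3,20
```

```text
at [ 623.1 -100.4   80.2] F [ 0.5  0.5 -4.1] w 49.9 t 37.95
-> 629.9 -95.8 7.0 2.3 rows 4
[0.018, 0.002, -0.001, -0.0, -0.0, 0.1]
[0.018, 0.002, -0.001, -0.0, -0.0, 0.1]
[0.018, 0.002, -0.001, -0.0, -0.0, 0.1]
[0.018, 0.002, -0.001, -0.0, -0.0, 0.1]
```

Call:
{"api": "carry_out", "payload": {"commands": [[0.008,0.005,-0.003,0,0,0.3],[0.015,0.001,-0.001,0,0,0],[0.016,0,0,0,0,0],[0.01,0,0,0,0,0],[0.003,0,0,0,0,0],[0,0,0,0,0,0]]}}

```text
t: 38.7
ee_pos: [627.8, -96.1, 23.1]
orientation: [1.183, 1.231, -1.182]
ft_force: [0.1, -0.0, -3.2]
width: 49.8
```

```bash
python3 plan.py 629.9,-95.8,7,2.3,20
```

```text
at [627.8 -96.1  23.1] F [ 0.1 -0.  -3.2] w 49.8 t 38.7
-> 629.9 -95.8 7.0 2.3 rows 1
[0.016, 0.002, -0.0, -0.2, -0.2, 0.2]
```

Call:
{"api": "carry_out", "payload": {"commands": [[0.004,0.002,0,-0.2,-0.2,0.2],[0.006,0,0,0,0,0],[0.004,0,0,0,0,0],[0.001,0,0,0,0,0],[0,0,0,0,0,0]]}}

```text
t: 39.33
ee_pos: [630.9, -96.1, 8.2]
orientation: [1.18, 1.226, -1.177]
ft_force: [0.6, 0.3, -3.9]
width: 49.9
```

```bash
python3 plan.py 629.9,-95.8,7,2.3,20
```

```text
at [630.9 -96.1   8.2] F [ 0.6  0.3 -3.9] w 49.9 t 39.33
-> 629.9 -95.8 7.0 2.3 rows 1
[0.001, -0.001, -0.0, 0.0, 0.0, -0.2]
```

Call:
{"api": "carry_out", "payload": {"commands": [[0.001,0,0,0,0,0],[0.001,0,0,0,0,0],[0.001,0,0,0,0,0],[0,0,0,0,0,0]]}}

```text
t: 39.83
ee_pos: [631.3, -96.2, 7.5]
orientation: [1.181, 1.225, -1.177]
ft_force: [0.0, -0.3, -4.2]
width: 50.2
```

Call:
{"api": "carry_out", "payload": {"commands": [[0.002,0,0,0,0,0],[0,0,0,0,0,0]]}}

```text
t: 40.08
ee_pos: [631.8, -96.4, 7.5]
orientation: [1.181, 1.224, -1.176]
ft_force: [0.7, 0.3, -3.5]
width: 49.7
```

Call:
{"api": "carry_out", "payload": {"commands": [[0,0,0,0,0,0],[0,0,0,0,0,0],[0,0,0,0,0,0],[0,0,0,0,0,0],[-0.015,0,0,0,0,0],[-0.03,0,0,0,0,0],[-0.03,0,0,0,0,0],[-0.03,0,0,0,0,0]], "grip": 0}}

```text
t: 41.08
ee_pos: [631.0, -96.3, 116.0]
orientation: [1.18, 1.225, -1.177]
ft_force: [0.2, -0.3, -0.9]
width: 87.9
```

```bash
python3 plan.py 430,60,160,2.3,50
```

```text
at [631.  -96.3 116. ] F [ 0.2 -0.3 -0.9] w 87.9 t 41.08
-> 430.0 60.0 160.0 2.3 rows 6
[-0.007, -0.032, -0.027, 0.0, 0.0, -0.0]
[-0.007, -0.032, -0.027, 0.0, 0.0, -0.0]
[-0.007, -0.032, -0.027, 0.0, 0.0, -0.0]
[-0.007, -0.032, -0.027, 0.0, 0.0, -0.0]
[-0.007, -0.032, -0.027, 0.0, 0.0, -0.0]
[-0.007, -0.032, -0.027, 0.0, 0.0, -0.0]
```

Retreat the arm so the top camera sees the cases.

Call:
{"api": "carry_out", "payload": {"commands": [[-0.01,-0.032,-0.027,0,0,0],[-0.01,-0.032,-0.027,0,0,0],[-0.01,-0.032,-0.027,0,0,0],[-0.01,-0.032,-0.027,0,0,0],[-0.01,-0.032,-0.02,0,0,0],[0,-0.015,0,0,0,0],[0,0,0,0,0,0]]}}

```text
t: 41.95
ee_pos: [450.0, 26.9, 175.2]
orientation: [1.188, 1.212, -1.166]
ft_force: [0.7, 0.1, -0.4]
width: 87.9
```

```bash
cat > fin.py <<'E'
from fit import *
old=load('top'); im=cam('top');sc=cam('scene')
C=dict(smallest=(606.3,-309.6,-1.552),second=(638.4,102.6,1.393),third=(618.1,300.9,-1.334),largest=(629.9,-95.8,-1.531))
# block fit: dark finned block at top height; compare rendered block top centre with dark pixels' centroid
px=im['pixels'];t=[]
for n,(x,y,a) in C.items():
    u,v=proj(im,[[x,y,20]])[0].round().astype(int);r=55;c=px[v-r:v+r,u-r:u+r]
    t.append(cv2.resize(c,(400,290) if 0 else (290,290),interpolation=cv2.INTER_CUBIC))
a=np.vstack([np.hstack(t[:2]),np.hstack(t[2:])])
# displacement of dummy and coupler between old/new by masks' centroid
for n,uv in dict(dummy=(249,288),coupler=(171,318)).items():
    q=np.array(uv)*.7;o=[]
    for g in(old,im):
        u,v=q.astype(int);c=g['pixels'][v-40:v+40,u-40:u+40].astype(float);M=(c[...,1]-np.maximum(c[...,0],c[...,2])<45).astype(np.uint8)
        l=cv2.connectedComponents(M)[1];l=l==l[40,40];o.append(np.argwhere(l).mean(0)[::-1]+[u-40,v-40])
    print(n,(ray(im,[o[1]],20)-ray(im,[o[0]],20)).round(1))
s=cv2.resize(sc['pixels'][130:330,100:500],(220*2-220+0,110)) 
cv2.imwrite('pics/fin.png',np.hstack([a[:,:],cv2.resize(sc['pixels'][150:350,115:185+0],(203,580))])) if 0 else cv2.imwrite('pics/fin.png',a)
E
python3 fin.py; python3 plan.py 430,60,160,2.3
```

```text
dummy [[  4.  -44.4   0. ]]
coupler [[ 0.2 -0.1  0. ]]
at [451.3  26.7 175. ] F [0.8 0.2 0.2] w 88.1 t 42.05
-> 430.0 60.0 160.0 2.3 rows 1
[0.015, -0.02, -0.034, -0.1, 0.1, -1.2]
```

View pics/fin.png

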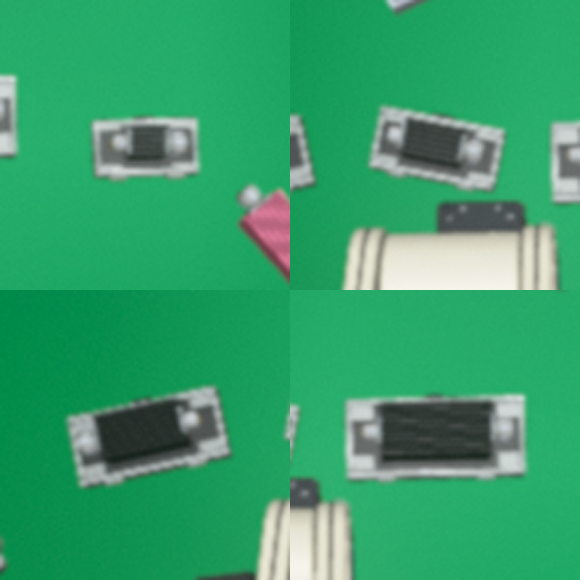

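In the top crops all four blocks sit inside their nests, with block centre against case centre within about 5 mm (1 px ≈ 1 mm). The dummy load's 44 mm reading is suspect because the arm may be merging with its mask there. I'll check the dummy load in the unobstructed scene view.

```bash
python3 - <<'E'
from h import *
a=cv2.cvtColor(cv2.resize(cv2.imread('pics/scene0.png'),(560,420),interpolation=cv2.INTER_AREA),6).astype(np.float32)
b=cv2.cvtColor(load('scene')['pixels'],6).astype(np.float32)
t=cv2.cvtColor(load('top')['pixels'],6)
for n,(u,v) in dict(dummy=(368,182),coupler=(400,165)).items():
    T=a[v-22:v+22,u-22:u+22];S=b[v-40:v+40,u-40:u+40]
    m=cv2.matchTemplate(S,T,cv2.TM_CCOEFF_NORMED);_,q,_,l=cv2.minMaxLoc(m);print(n,'score',round(q,3),'shift px',np.array(l)-18,'score at 0',m[18,18].round(3))
E
```

```text
dummy score 0.996 shift px [0 0] score at 0 0.996
coupler score 0.996 shift px [0 0] score at 0 0.996
```

Neither the dummy load nor the coupler has moved, so I'm handing in.

```bash
python3 -c "
from workcell import ctrl
o=ctrl.get_obs();print(o['t'],o['width']);print(ctrl.close_job())"
```

```text
42.05 88.13033197534615
the job is handed in; nothing more can be done
None
```

All four attenuators are in their own cases, and I handed the job in at t ≈ 42 s of the 109 s allowed. No verdict was reported.

**Last checks:**
- **Seating:** the final top view shows each block inside its nest, centred on its case to about 5 mm by eye and aligned with it lengthwise. Flatness was seen in close views for the third and smallest. For the second and largest it rests on the lowering height and the top view.
- **Release:** the largest was let go about 0–1 mm above the floor of its nest, because the force never clearly showed contact.
- **Dummy load and coupler:** the scene view matches the starting picture with no shift (score 0.996 for both). The top-view check gave a 44 mm shift for the dummy load. I put that down to the arm covering its outline there; the arm never came near it.

**What went wrong on the way:**
- **Fingertip height:** the real fingertips end about 18.5 mm above the reported TCP position, which disagrees with the description. My first grip closed on nothing just above the third attenuator. I found this from the opening and the images, and corrected all later heights by that amount.
- **Smallest attenuator:** on its approach the tool overshot about 8 mm low, with no contact, and I corrected it before gripping.

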